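Set and lock the heat knob of a waffle iron

TASK

Turn the blue heat knob on the sloped front of the waffle iron clockwise until its white pointer points at the red mark on the dial, and let go of it. Then slide the clear guard, by its orange fin, fully home over the knob so that the setting is locked, without knocking over or pushing away the jam jar, steel cup and waffle around it.

Things in the scene. Friction and masses are not known exactly. Their poses are not given: they have to be found in the camera images.
- station: The waffle iron: steel body 320 mm wide (its y), reaching 55 mm in front of its origin and 295 mm behind it (its x, away from the robot); top at 112 mm, with two round black baking plates up to 122 mm. Its front is a white sloped control panel. Origin: on the table, below the panel's centre.
- panel_center (a point): Centre of the white control panel's face, 70 mm above the table; axes as the station's. The panel is 320 mm wide and 130 mm long, sloped 35 degrees from level, facing the robot and up. In the station's frame its outward normal is (-sin 35, 0, cos 35) and up-slope is (cos 35, 0, sin 35). The knob's axis is 70 mm from here towards the station's -y.
- knob (a joint): Angle of the heat knob (rad, 0 to 2.3), growing clockwise as seen looking onto the panel. At 0 the white pointer stands 0.9 rad to the left (towards the station's +y) of straight up the slope; at 0.9 it points straight up the slope. It stays where it is left and needs about 0.05 N m.
- dial (a joint): Angle at which the red mark on the black dial ring stands (rad), same zero and sense as knob: the pointer is at the mark when both are equal. The ring, 92 mm across, cannot be moved.
- knob_grip (a point): On the knob's axis, 33 mm above the panel, where to grip the blue bar: 48 mm long, 14 mm thick, rising from 10 to 43 mm above the panel, on a blue disc 54 mm across whose top is 10 mm above the panel. A white stripe marks the pointer end. Axes: x along the bar to the pointer end, z the panel's outward normal (the knob's axis).
- knob_pointer (a point): Tip of the knob's white pointer, 35 mm from the knob's axis and 8 mm above the panel; turns with the knob.
- dial_mark (a point): Inner end of the red mark (11 mm long, 7 mm wide) on the dial ring, 35 mm from the knob's axis; taken 8 mm above the panel, so that it meets knob_pointer when the knob is set.
- guard (a joint): How far the guard has slid (m): 0 fully open, 0.13 fully home against its stop, centred over the knob. It slides across the panel towards the station's -y, needs 2 to 3 N, stays where it is left. The guard is a clear tunnel open at both ends, 104 mm along the slope, 76 mm along the slide, 58 mm high over the panel, with orange runners.
- guard_grip (a point): Where to grip the guard's orange fin: on its mid-plane, 48 mm above the panel. The fin is 12 mm thick (along the slide), 42 mm wide (along the slope), rises to 61 mm above the panel; a 45 mm gap parts it from the tunnel, whose centre is 89 mm from here towards -y. Axes: x up the slope, y towards the station's +y (opening), z the panel's outward normal.
- jam_jar: Bystander: jam jar with red cap, 62 mm across, 95 mm tall; origin under its centre; stands beside the iron's left (+y) end.
- steel_cup: Bystander: open steel cup, 68 mm across, 70 mm tall; origin under its centre; stands beside the iron's right (-y) end.
- waffle: Bystander: round waffle 104 mm across, 15 mm thick, lying on one of the baking plates; origin under its centre.

How it is judged:
By the outcome, as a careful person would: the job done as asked, in the order asked, and still so for the second after the job is handed in, with the robot touching nothing.
It also fails if it takes over 51 s, if anything falls off the work surface, if the arm or the gripper's body presses on something with over 40 N, if the wrist force passes 120 N, or if a joint passes its speed limit or range.

ROBOT

A 7-joint arm with a two-finger parallel gripper is mounted at the origin on the work surface. World frame = base frame: x ahead of the robot, y to its left, z up, the work surface at z = 0. Lengths are in m, angles in rad, forces in N, time in s.
With the tool pointing down it reaches from about 0.4 to 0.85 m from the base axis. Payload 10.4 kg.
Tool frame: the origin (TCP) lies between the finger pads; the fingertips stand manip.tip_extent ahead of it and the grasp point (between the pads) lies 6 mm ahead of it (manip.tip_extent is the distance from the TCP to the fingertips, in m); z points along the fingers, y is the line along which they close (so a half turn about z gives the same grasp; the last joint's range is limited). The gripper opens to 85 mm and grips with 20 to 120 N. Pads are 22 mm wide; open, the fingers measure 114 mm over their backs; the gripper's body (76 mm by 85 mm) begins 54 mm behind the grasp point. The pads swing forward as they close: fully open they stand 13 mm farther back than shut.
Start: joints at [1.105, 0.332, -0.065, 1.46, 0.022, 1.35, -0.088], TCP at [0.268, -0.565, 0.256] pointing down, gripper open.
Joint ranges: [-2.6, 2.6], [-0.5, 2.12], [-1.47, 1.34], [0.16, 2.42], [-1.27, 4.41], [0.06, 2.06], [-2.6, 2.6]. Speed limits (rad/s): [2.22, 2.22, 2.79, 2.79, 3.14, 3.14, 3.14].

INTERFACE

Orientations are given as a unit quaternion [x, y, z, w].
In Python, from workcell import get_obs, optics, workorder, manip gives the robot as it stands.
- The arm moves only by the tool jog_arm, never from a script. Its argument "increments" is a list of rows, each a list of 7 numbers: the shift along the tool's x, y, z in m, then the turn, a rotation vector about the tool's x, y, z in rad, then the opening, from -1 (shut) to 1 (fully open). A call has 1 to 5 rows; each row is the pose to reach, as a shift and turn from the pose commanded when the call began, along the tool's axes at that moment; what a row does not reach only later rows make up. A row lasts 1/12 s, in which the tool goes at most 41.7 mm and 7.16 degrees, less where a joint would pass 70% of its speed; a pose out of reach is approached as far as the arm can. A call with a gripper value outside its range is refused whole. The fingers move at their own pace and stop on an object; "grip_force" is the grip in N (left out, the last holds). Time passes only in rows, so rows that repeat a pose let the fingers close. It gives the time, the measured TCP pose, the force, the opening and the grip force at its end, in the units of the state.
- get_obs(): the state, without advancing time (a new reading comes with each control period).
- optics.camera(name): name is "side" or "top"; returns a dict with "color" (384x512x3 uint8, red, green, blue), "depth" (384x512 float32, m along the optical axis (not along the pixel's ray), 0 where there is no reading), "K" (3x3 intrinsics, pixels), "k1" (the pictures are not rectified: a ray, as slopes to the right and down, at radius r is drawn at 1 + k1 r^2 times it, then the intrinsics apply), "R" (3x3) and "t" (3): a world point X has camera coordinates R X + t. Camera axes: x right, y down, z forward; pixel columns grow to the right and rows downward; lengths in m; the calibration is good to about 2 mm. A picture is of the moment at which its call begins.
- workorder.hand_in(): hands the job in; it is judged then, once.
The state is a dict: "clock": time; "joint_pos": joint angles; "joint_velocities": joint speeds; "tau": joint torques, N m; "position": TCP position; "ee_rot": TCP orientation; "ft_force": force on the tool from outside, world axes, zero at the start; "torque": the same for the moment, N m; "grip_width": opening from 0.0 (shut) to 1.0 (fully open); "grasp_force": force on a finger pad.
Only numpy, scipy, OpenCV 4.12 (cv2) and the standard library are available. Lean on these libraries where they do the work, as an engineer would, in place of code of your own. Each camera call takes 0.05 s, during which the arm holds its last target. There are 200 camera calls.

## Working session

There is one attempt and no reset: what is moved stays moved. The work goes in short steps, Python scripts to look and compute and a tool call to move; the robot and the scene stay as the last step left them, time stands still between calls to the robot, and variables do not carry over. Pictures are saved under pics/ and viewed, at most 10 in all, crops included, and the job is handed in when it is done.

Besides the shell and the picture viewer there is one more tool, called as name([rows], argument=value, ...), one row to a line, values as JSON. jog_arm: Moves the arm, as the interface text tells. Its arguments: {"type":"object","properties":{"increments":{"type":"array"},"grip_force":{"type":"number"}},"required":["increments"]}

```bash
mkdir -p pics; ls; python3 - <<'E'
from workcell import get_obs, optics, workorder, manip
import cv2,numpy as np
o=get_obs(); print(o, manip.tip_extent)
for n in("side","top"):
    c=optics.camera(n); cv2.imwrite(f"pics/{n}0.png",c["color"][:,:,::-1]); np.savez(f"{n}0.npz",**c)
    print(n,c["K"],c["k1"],c["R"],c["t"],(c["depth"]>0).mean())
E
```

```text
pics
{'clock': 0.0, 'joint_pos': array([ 1.10539198,  0.33286223, -0.06469669,  1.4609476 ,  0.02161287,
        1.34989097, -0.08848628]), 'joint_velocities': array([-2.03541867e-03,  6.44112907e-05,  1.12899621e-03, -1.13834183e-03,
        3.82283591e-05,  1.06430888e-03, -7.58961704e-04]), 'tau': array([-7.14030757e-04, -6.25453448e+01,  4.84366645e-02, -3.91617572e+01,
        1.62531371e-02,  9.78143391e-03,  3.36396920e-05]), 'position': array([ 0.26764257, -0.56441817,  0.25551892]), 'ee_rot': array([ 9.75586458e-01,  2.19614582e-01, -1.93534926e-04, -6.79066510e-04]), 'ft_force': array([-1.46444638, -0.81397823, -0.20859541]), 'torque': array([ 0.01232652,  0.00436044, -0.02600809]), 'grasp_force': 0.0, 'grip_width': 1.000167594827311} 0.025
side [[367.70457948   0.         262.48453823]
 [  0.         367.70457948 190.36306668]
 [  0.           0.           1.        ]] -0.11219391443607218 [[-0.73661802 -0.67597512  0.02124906]
 [-0.45259379  0.4693632  -0.75819328]
 [ 0.50254627 -0.56811603 -0.65168353]] [0.47842001 0.32362818 0.65849985] 0.9959615071614584
top [[354.36608236   0.         253.37214884]
 [  0.         354.36608236 196.34295166]
 [  0.           0.           1.        ]] -0.1019934495637759 [[-0.0102059  -0.99994442  0.00264642]
 [-0.98048682  0.00948764 -0.19635577]
 [ 0.19631974 -0.00459877 -0.98052915]] [0.02972044 0.63941924 0.90796653] 0.9959208170572916
```

View pics/side0.png

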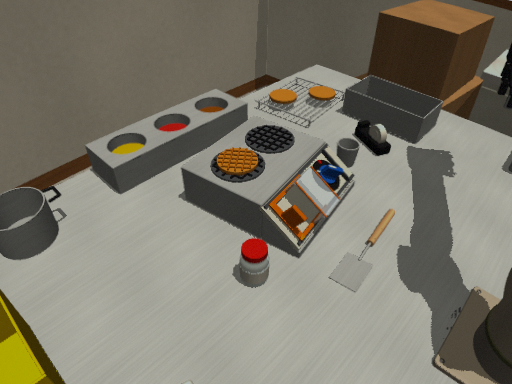

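View pics/top0.png

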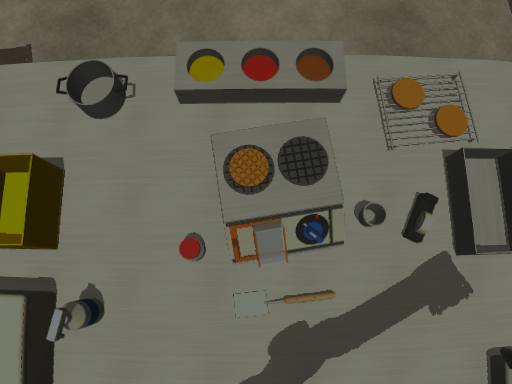

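The side view shows the iron at about (265,185), with the guard's orange fin near (300,215) and the blue knob at (328,172). In the top view the knob is at (313,230), the red mark at about (317,217), the guard at (265,240), the jar cap at (190,248) and the cup at (372,214).

```bash
cat > h.py <<'E'
import numpy as np,cv2
def load(n): return dict(np.load(n+".npz"))
def ray(c,uv):
    uv=np.asarray(uv,float).reshape(-1,1,2)
    p=cv2.undistortPoints(uv,c["K"],np.array([float(c["k1"]),0,0,0,0])) 
    # model: distorted = (1+k1 r^2) * undistorted -> same as OpenCV
    d=np.c_[p[:,0],np.ones(len(p))]@c["R"]; return -c["R"].T@c["t"],d
def world(c,uv):
    o,d=ray(c,uv); uv=np.round(np.asarray(uv)).astype(int).reshape(-1,2)
    z=c["depth"][uv[:,1],uv[:,0]]; return o+d*z[:,None]
def hsv(c): return cv2.cvtColor(c["color"],cv2.COLOR_RGB2HSV)
E
python3 - <<'E'
from h import *
T,S=load("top0"),load("side0")
a=cv2.resize(T["color"][195:275,220:355],None,fx=5.9,fy=5.9,interpolation=cv2.INTER_CUBIC)
b=cv2.resize(S["color"][150:250,255:365],None,fx=5.9,fy=5.9,interpolation=cv2.INTER_CUBIC)
cv2.imwrite("pics/tc.png",a[:,:,::-1]);cv2.imwrite("pics/sc.png",b[:,:,::-1])
for n,c,box in(("top",T,(200,275,220,355)),("side",S,(150,250,255,365))):
    h=hsv(c);r0,r1,c0,c1=box
    H,Sa,V=[h[...,i].astype(int) for i in range(3)]
    M={"blue":(abs(H-112)<12)&(Sa>150)&(V>50),"red":((H<4)|(H>175))&(Sa>170)&(V>80),"orange":(H>=6)&(H<18)&(Sa>170)&(V>90),"white":(Sa<50)&(V>150)}
    for k,m in M.items():
        mm=np.zeros_like(m);mm[r0:r1,c0:c1]=m[r0:r1,c0:c1]
        k_,l,st,ce=cv2.connectedComponentsWithStats(mm.astype(np.uint8))
        for i in range(1,k_):
            if st[i,4]>3:
                v,u=np.nonzero(l==i);w=world(c,np.c_[u,v])
                print(n,k,st[i],ce[i].round(1),np.median(w,0).round(4),w.min(0).round(3),w.max(0).round(3))
E
```

```text
top blue [303 222  20  20 216] [313.9 230.8] [ 0.5423 -0.136   0.0861] [ 0.513 -0.159  0.064] [ 0.564 -0.107  0.119]
top red [316 215   3   4  10] [316.8 216.3] [ 0.5788 -0.1433  0.0949] [ 0.574 -0.146  0.089] [ 0.582 -0.14   0.097]
top orange [267 218  14   4  18] [273.3 219.4] [ 0.5698 -0.0263  0.1103] [ 0.565 -0.044  0.108] [ 0.573 -0.011  0.114]
top orange [230 221  36  20 141] [239.5 228.6] [0.5507 0.0698 0.1078] [ 0.519 -0.006  0.085] [0.566 0.085 0.114]
top orange [283 228   1   4   4] [283.  229.5] [ 0.5395 -0.0485  0.1434] [ 0.536 -0.049  0.142] [ 0.543 -0.048  0.148]
top orange [233 233  27  34 160] [245.5 253.5] [0.4781 0.0476 0.1123] [0.449 0.011 0.048] [0.531 0.076 1.016]
top orange [284 233   1   8   8] [284.  236.5] [ 0.5228 -0.0514  0.1349] [ 0.515 -0.052  0.126] [ 0.531 -0.051  0.137]
top orange [285 242   1   7   7] [285. 245.] [ 0.5029 -0.0549  0.1172] [ 0.496 -0.055  0.114] [ 0.51  -0.054  0.126]
top orange [286 250   1   8   8] [286.  253.5] [ 0.482  -0.0581  0.1045] [ 0.473 -0.058  0.099] [ 0.491 -0.058  0.111]
side blue [319 164  24  20 227] [328.7 172.8] [ 0.5
[... 1798 characters left out ...]
.531 -0.125  0.053]
side white [277 197  15  15 111] [283.9 204.1] [0.5449 0.0436 0.0868] [0.534 0.028 0.078] [0.558 0.059 0.095]
side white [326 199  13  16  56] [331.8 206.4] [ 0.4587 -0.0256  0.0881] [ 0.453 -0.059  0.084] [0.465 0.003 0.092]
side white [262 207  44  43 233] [282.3 227.1] [0.5104 0.0877 0.0681] [0.463 0.054 0.02 ] [0.563 0.102 0.104]
side white [298 222  10   9  52] [302.7 225.8] [0.4907 0.0374 0.0477] [0.168 0.02  0.043] [0.496 0.546 0.664]
side white [304 234   9   8  16] [308.1 237.2] [0.4693 0.0381 0.027 ] [0.466 0.021 0.019] [0.472 0.061 0.036]
side white [267 244  12   6  36] [271.4 247.4] [ 5.263e-01  1.039e-01 -1.000e-04] [ 0.511  0.097 -0.002] [0.542 0.113 0.002]
```

View pics/tc.png

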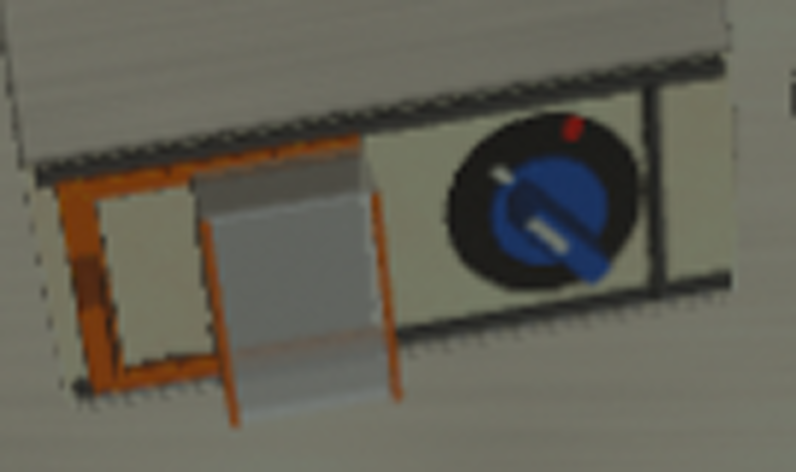

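View pics/sc.png

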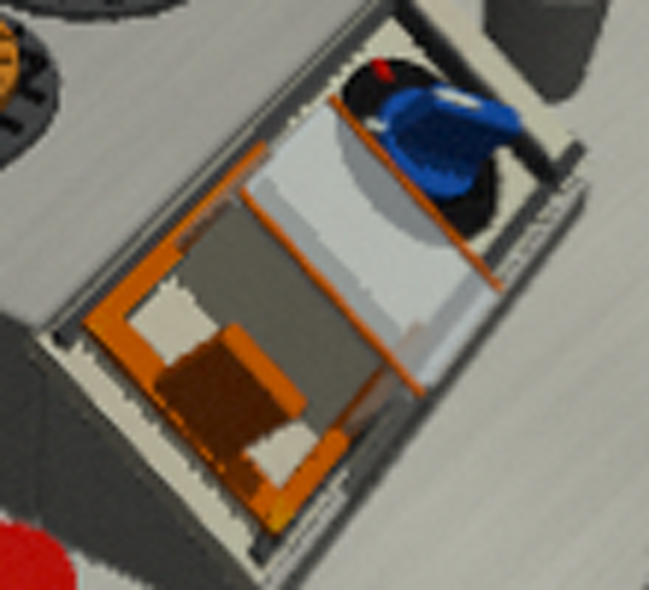

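Both crops agree. The pointer tip, at top crop (500,173), points up-left, and the red mark is at (573,128), to the right of straight up the slope. The guard is fully open, with its fin at side crop (230,390). Next I fit the station pose and angles.

```bash
cat > meas.py <<'E'
from h import *
T,S=load("top0"),load("side0")
res={}
s,cs=np.sin(np.radians(35)),np.cos(np.radians(35))
vv,uu=np.mgrid[0:384,0:512]; UV=np.c_[uu.ravel(),vv.ravel()]
for n,c in(("top",T),("side",S)):
    W=world(c,UV).reshape(384,512,3)
    m=(abs(W[...,2]-.112)<.0025)&(W[...,0]>.5)&(W[...,0]<.9)&(abs(W[...,1])<.3)
    m=cv2.morphologyEx(m.astype(np.uint8),cv2.MORPH_OPEN,np.ones((3,3)))
    k,l,st,ce=cv2.connectedComponentsWithStats(m); i=1+np.argmax(st[1:,4]); P=W[l==i]
    (cx,cy),(w,h),a=cv2.minAreaRect((P[:,:2]*1000).astype(np.float32))
    bp=cv2.boxPoints(((cx,cy),(w,h),a)); print(n,"rect",cx,cy,w,h,a,"z",np.median(P[:,2]))
    # panel plane fit, y-axis from rect
    th=np.radians(a); e=np.array([np.cos(th),np.sin(th)])*1.; ax=e if w>h else np.array([-e[1],e[0]])
    if ax[1]<0: ax=-ax
    yaw=np.arctan2(-ax[0],ax[1]); fx=np.array([np.cos(yaw),np.sin(yaw)])
    org=np.array([cx,cy])/1000+fx*(min(w,h)/2000-.295); print(" yaw",np.degrees(yaw),"org",org)
    res[n]=(yaw,org,W)
yaw=(res["top"][0]+res["side"][0])/2; 
fx=np.array([np.cos(yaw),np.sin(yaw),0]);fy=np.array([-fx[1],fx[0],0]);z=np.array([0,0,1.])
N=-s*fx+cs*z; U=cs*fx+s*z
for n,c in(("top",T),("side",S)):
    W=res[n][2]; org=np.r_[(res["top"][1]+res["side"][1])/2,.07]
    L=(W-org)@np.c_[U,fy,N]      # up-slope, y, height above panel
    h=hsv(c).astype(int);H,Sa,V=h[...,0],h[...,1],h[...,2]
    box=(abs(L[...,0])<.07)&(abs(L[...,1])<.165)
    wht=box&(Sa<60)&(V>110)&(abs(L[...,2])<.008); Q=W[wht]; ce=Q.mean(0); nn=np.linalg.svd(Q-ce)[2][2]; nn*=np.sign(nn[2])
    print(n,"panel n",nn,"expected",N,"height med",np.median(L[wht][:,2]),wht.sum())
    blue=box&(abs(H-112)<12)&(Sa>120)
    red=box&((H<4)|(H>176))&(Sa>150)&(L[...,1]<-.03)
    org_=box&(H>=4)&(H<18)&(Sa>150)&(L[...,1]>.05)&(L[...,2]>.02)
    for k,m in(("disc",blue&(abs(L[...,2]-.010)<.004)),("bartop",blue&(L[...,2]>.039)),("red",red),("fintop",org_&(L[...,2]>.055)),("fin",org_)):
        if m.sum()>2:
            q=L[m]*1000; print(" ",k,m.sum(),"med",np.median(q,0).round(1),"min",q.min(0).round(1),"max",q.max(0).round(1))
            if k in("disc","bartop","fintop") and m.sum()>5: print("    rect",cv2.minAreaRect(q[:,:2].astype(np.float32)),"circ",cv2.minEnclosingCircle(q[:,:2].astype(np.float32)))
    wp=box&(Sa<70)&(V>120)&(L[...,1]<-.04)&(abs(L[...,1]+.07)<.045)&(L[...,2]>.004)
    k,l,st,ce=cv2.connectedComponentsWithStats(wp.astype(np.uint8))
    for i in range(1,k):print("  whitebit",st[i],(L[l==i].mean(0)*1000).round(1))
np.savez("pose.npz",yaw=yaw,org=org)
E
python3 meas.py
```

```text
top rect 629.7401733398438 -10.1085205078125 100.09891510009766 242.40997314453125 9.257601737976074 z 0.1122603842827623
 yaw 9.257601737976074 org [ 0.3879801  -0.04951458]
side rect 706.9044189453125 -35.82463073730469 247.28909301757812 322.1697082519531 8.644417762756348 z 0.1123223803489043
 yaw 8.644417762756348 org [ 0.53749554 -0.06157967]
top panel n [-0.63702869  0.1587232   0.75432181] expected [-0.56659127 -0.0892427   0.81915204] height med 0.0034485908233183866 3
  fin 20 med [ 57.1 119.8  20.9] min [22.6 66.3 20. ] max [ 69.6 124.5  22.2]
side panel n [-0.68730203 -0.00770667  0.72633086] expected [-0.56659127 -0.0892427   0.81915204] height med 0.002916904592273178 8
  fin 12 med [ 52.  121.9  20.5] min [ 40.5 117.3  20. ] max [ 65.  126.8  21.6]
  whitebit [333 166   1   1   1] [ 68.8 -82.    4.2]
```

```bash
python3 - <<'E'
s=open("meas.py").read()
s=s.replace('i=1+np.argmax(st[1:,4]); P=W[l==i]','P=W[np.isin(l,[i for i in range(1,k) if st[i,4]>150])]; print([tuple(x) for x in st if x[4]>150])')
s=s.replace('yaw=(res["top"]','print({k:v[:2] for k,v in res.items()});yaw=(res["top"]')
open("meas.py","w").write(s)
E
python3 meas.py
```

```text
[(np.int32(0), np.int32(0), np.int32(512), np.int32(384), np.int32(192349)), (np.int32(293), np.int32(120), np.int32(32), np.int32(20), np.int32(336)), (np.int32(213), np.int32(125), np.int32(80), np.int32(40), np.int32(1133)), (np.int32(309), np.int32(165), np.int32(35), np.int32(41), np.int32(569)), (np.int32(217), np.int32(175), np.int32(14), np.int32(22), np.int32(159)), (np.int32(222), np.int32(175), np.int32(90), np.int32(48), np.int32(1764))]
top rect 706.9688720703125 -36.06195068359375 245.07418823242188 316.984375 8.889354705810547 z 0.11230908737476242
 yaw 8.889354705810547 org [ 0.53657749 -0.0627121 ]
[(np.int32(0), np.int32(0), np.int32(512), np.int32(384), np.int32(192729)), (np.int32(182), np.int32(117), np.int32(142), np.int32(89), np.int32(3861))]
side rect 706.9044189453125 -35.82463073730469 247.28909301757812 322.1697082519531 8.644417762756348 z 0.1123223803489043
 yaw 8.644417762756348 org [ 0.53749554 -0.06157967]
{'top': (np.float64(0.15514850799404595), array([ 0.53657749, -0.0627121 ])), 'side': (np.float64(0.15087355187798032), array([ 0.53749554, -0.0615
[... 1958 characters left out ...]
0241699219), (63.53416061401367, 102.05817413330078), 89.1331787109375) circ ((0.037898991256952286, 96.25627136230469), 52.2529182434082)
  fin 371 med [  2.  142.5  53.6] min [-50.9  81.4  20.2] max [ 51.2 145.3  63.4]
  whitebit [317 148   1   1   1] [  67.3 -112.8    4.9]
  whitebit [311 150   5   5   7] [ 67.4 -86.8   5.3]
  whitebit [304 155   7   7  14] [ 67.3 -57.7   5. ]
  whitebit [329 165   7   3  12] [ 11.9 -61.8  44.4]
  whitebit [342 168   2   3   3] [-14.7 -87.3  43.8]
  whitebit [317 170   3   2   5] [ 25.1 -49.4  10. ]
  whitebit [339 175   1   1   1] [-21.2 -81.   26.7]
  whitebit [342 189   3   3   3] [-59.6 -76.1   7.4]
  whitebit [339 195   1   1   1] [-59.8 -53.3   5.6]
```

```bash
cat > plan.py <<'E'
from h import *; from workcell import get_obs
from scipy.spatial.transform import Rotation as R
p=np.load("pose.npz");yaw=float(p["yaw"]);O=p["org"]
s,cs=np.sin(np.radians(35)),np.cos(np.radians(35))
fx=np.array([np.cos(yaw),np.sin(yaw),0]);fy=np.array([-fx[1],fx[0],0]);z=np.array([0,0,1.])
N=-s*fx+cs*z; U=cs*fx+s*z; B=np.c_[U,fy,N]
def go(u,y,h,ang):
    """tool so that the grasp point is at panel coords (mm), tool x at ang from U to +y, z=-N"""
    o=get_obs(); R0=R.from_quat(o["ee_rot"]); x=np.cos(ang)*U+np.sin(ang)*fy
    M=np.c_[x,np.cross(-N,x),-N]; t=O+B@np.array([u,y,h])/1000+N*.006
    d=R0.inv().apply(t-o["position"]); r=(R0.inv()*R.from_matrix(M)).as_rotvec()
    print("clock",round(o["clock"],2),"q",o["joint_pos"].round(2),"F",o["ft_force"].round(1),"w",round(o["grip_width"],3))
    print("shift",d.round(4),np.linalg.norm(d).round(3),"rot",r.round(3),np.degrees(np.linalg.norm(r)).round(1))
def where():
    o=get_obs();R0=R.from_quat(o["ee_rot"]).as_matrix();g=o["position"]+R0[:,2]*.006
    x=R0[:,0]@B; print("grasp at panel mm",(B.T@(g-O)*1000).round(1),"ang",np.arctan2(x[1],x[0]).round(3),"z.N",(R0[:,2]@B).round(3))
E
python3 -c "
from plan import *
print(O,B); where(); go(1,-70,153,0.69)
o=get_obs();print(R.from_quat(o['ee_rot']).as_matrix().round(3))"
```

```text
[ 0.53703651 -0.06214588  0.07      ] [[ 0.80958159 -0.15241467 -0.56687513]
 [ 0.12485079  0.98831663 -0.08742146]
 [ 0.57357644  0.          0.81915204]]
grasp at panel mm [-177.8 -455.4  343.7] ang 0.349 z.N [-0.574  0.001 -0.819]
clock 0.1 q [ 1.11  0.33 -0.06  1.46  0.02  1.35 -0.09] F [ 0.4  0.8 -0.4] w 1.004
shift [ 0.352  -0.2971  0.0551] 0.464 rot [-0.291  0.542 -0.388] 41.7
[[ 0.904  0.429 -0.001]
 [ 0.429 -0.904  0.001]
 [-0.    -0.001 -1.   ]]
```

jog_arm([
  [0.03,-0.026,0,-0.025,0.045,-0.03,1],
  [0.06,-0.052,0,-0.05,0.09,-0.06,1],
  [0.09,-0.078,0,-0.075,0.135,-0.09,1],
  [0.12,-0.104,0,-0.1,0.18,-0.12,1],
  [0.15,-0.13,0,-0.125,0.225,-0.15,1],
], grip_force=40)

```text
clock: 0.52
position: [0.3481, -0.3811, 0.256]
ee_rot: [0.948, 0.291, 0.124, 0.036]
ft_force: [1.3, 0.1, -0.3]
grip_width: 1.002
grasp_force: 0.0
```

```bash
python3 -c "
from plan import *
where(); go(1,-70,153,0.69)"
```

```text
grasp at panel mm [ -88.2 -286.6  281.7] ang 0.474 z.N [-0.347 -0.036 -0.937]
clock 0.52 q [ 1.06 -0.   -0.2   1.87 -0.22  1.12 -0.03] F [ 1.3  0.1 -0.3] w 1.002
shift [ 0.2087 -0.1435  0.0823] 0.266 rot [-0.161  0.318 -0.235] 24.5
```

jog_arm([
  [0.03,-0.02,0.005,-0.02,0.04,-0.03,1],
  [0.06,-0.04,0.01,-0.04,0.08,-0.06,1],
  [0.09,-0.06,0.015,-0.06,0.12,-0.09,1],
  [0.12,-0.08,0.02,-0.08,0.16,-0.12,1],
  [0.12,-0.08,0.02,-0.08,0.16,-0.12,1],
])

```text
clock: 0.93
position: [0.4067, -0.2437, 0.2503]
ee_rot: [0.913, 0.346, 0.208, 0.057]
ft_force: [0.6, -0.6, 0.1]
grip_width: 1.001
grasp_force: 0.0
```

```bash
python3 -c "
from plan import *
where(); go(1,-70,153,0.69)"
```

```text
grasp at panel mm [ -25.8 -159.7  231.6] ang 0.586 z.N [-0.175 -0.024 -0.984]
clock 0.93 q [ 0.97 -0.19 -0.3   2.09 -0.44  0.96  0.03] F [ 0.6 -0.6  0.1] w 1.001
shift [ 0.0827 -0.0551  0.0706] 0.122 rot [-0.085  0.156 -0.11 ] 12.0
```

jog_arm([
  [0.025,-0.017,0.02,-0.025,0.045,-0.03,1],
  [0.05,-0.034,0.04,-0.05,0.09,-0.06,1],
  [0.075,-0.05,0.06,-0.075,0.14,-0.09,1],
  [0.082,-0.055,0.07,-0.085,0.155,-0.11,1],
  [0.082,-0.055,0.07,-0.085,0.155,-0.11,1],
])

```text
clock: 1.35
position: [0.4565, -0.149, 0.1993]
ee_rot: [0.872, 0.389, 0.288, 0.08]
ft_force: [-0.2, -0.5, -0.7]
grip_width: 0.998
grasp_force: 0.0
```

```bash
python3 -c "
from plan import *
where(); go(1,-70,153,0.69)"
```

```text
grasp at panel mm [ -1.9 -73.6 153.2] ang 0.687 z.N [-0.005 -0.002 -1.   ]
clock 1.35 q [ 0.83 -0.22 -0.36  2.29 -0.7   0.66  0.2 ] F [-0.2 -0.5 -0.7] w 0.998
shift [ 0.0045 -0.001   0.0002] 0.005 rot [-0.002  0.005 -0.003] 0.3
```

jog_arm([
  [0.002,0,0.025,0,0,0,1],
  [0.002,0,0.05,0,0,0,1],
  [0.002,0,0.075,0,0,0,1],
  [0.002,0,0.09,0,0,0,1],
  [0.002,0,0.09,0,0,0,1],
])

```text
clock: 1.77
position: [0.5095, -0.1429, 0.127]
ee_rot: [0.872, 0.387, 0.288, 0.08]
ft_force: [-1.4, 0.2, -0.3]
grip_width: 0.998
grasp_force: 0.0
```

```bash
python3 -c "
from plan import *
where(); go(1,-70,33,0.69)
from workcell import optics
for n in('side','top'):
    c=optics.camera(n); np.savez(n+'1.npz',**c)
S,T=load('side1'),load('top1')
a=cv2.resize(S['color'][120:250,230:390],None,fx=4,fy=4);b=cv2.resize(T['color'][195:275,220:355],None,fx=4,fy=4)
cv2.imwrite('pics/s1.png',a[:,:,::-1])"
```

```text
grasp at panel mm [  0.3 -75.6  63.4] ang 0.683 z.N [-0.005 -0.003 -1.   ]
clock 1.77 q [ 0.78  0.01 -0.42  2.27 -0.73  0.42  0.23] F [-1.4  0.2 -0.3] w 0.998
shift [ 0.0042 -0.0039  0.0303] 0.031 rot [-0.001  0.006 -0.007] 0.5
```

View pics/s1.png

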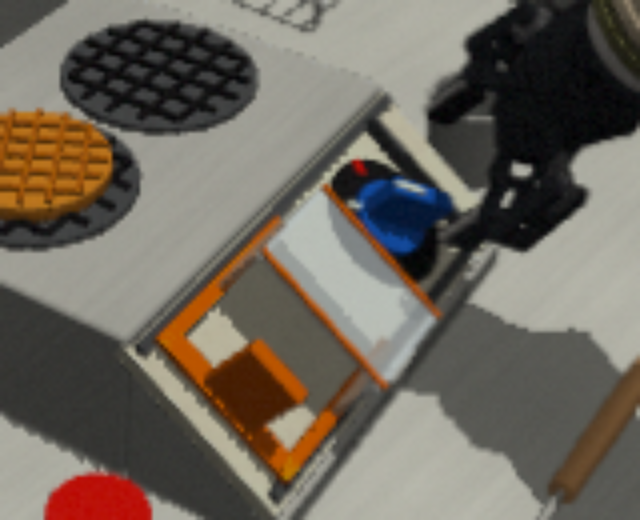

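The picture shows the open fingers at crop (450,100) and (480,235), straddling the blue bar near (405,205). I'll continue down, correcting about 5 mm towards +y.

jog_arm([
  [0.004,-0.004,0.005,0,0.005,-0.006,1],
  [0.004,-0.004,0.015,0,0.005,-0.006,1],
  [0.004,-0.004,0.025,0,0.005,-0.006,1],
  [0.004,-0.004,0.03,0,0.005,-0.006,1],
  [0.004,-0.004,0.03,0,0.005,-0.006,1],
])

```text
clock: 2.28
position: [0.5261, -0.1349, 0.1047]
ee_rot: [0.87, 0.39, 0.29, 0.081]
ft_force: [0.1, -0.6, -0.8]
grip_width: 1.002
grasp_force: 0.0
```

```bash
python3 -c "
from plan import *
where(); go(1,-70,33,0.69)"
```

```text
grasp at panel mm [  1.9 -70.3  35. ] ang 0.691 z.N [ 0.002 -0.002 -1.   ]
clock 2.28 q [ 0.75  0.08 -0.44  2.26 -0.76  0.34  0.26] F [ 0.1 -0.6 -0.8] w 1.002
shift [-0.0006 -0.0008  0.002 ] 0.002 rot [0.003 0.    0.001] 0.2
```

Good. Close.

jog_arm([
  [0,0,0.002,0,0,0,0],
  [0,0,0.002,0,0,0,-0.5],
  [0,0,0.002,0,0,0,-1],
  [0,0,0.002,0,0,0,-1],
  [0,0,0.002,0,0,0,-1],
], grip_force=40)

```text
clock: 2.7
position: [0.5271, -0.135, 0.1033]
ee_rot: [0.87, 0.39, 0.29, 0.081]
ft_force: [-0.3, -0.2, 0.5]
grip_width: 0.299
grasp_force: 0.0
```

jog_arm([
  [0,0,0,0,0,0,-1],
  [0,0,0,0,0,0,-1],
  [0,0,0,0,0,0,-1],
  [0,0,0,0,0,0,-1],
  [0,0,0,0,0,0,-1],
])

```text
clock: 3.12
position: [0.5268, -0.1345, 0.1032]
ee_rot: [0.87, 0.39, 0.29, 0.081]
ft_force: [-8.5, 1.5, 8.2]
grip_width: 0.155
grasp_force: 42.2
```

```bash
python3 -c "
from plan import *
where(); go(1,-70,33,0.69);print(get_obs()['grasp_force'])"
```

```text
grasp at panel mm [  1.7 -70.   33.3] ang 0.691 z.N [ 0.001 -0.002 -1.   ]
clock 3.12 q [ 0.75  0.09 -0.44  2.26 -0.76  0.33  0.26] F [-8.5  1.5  8.2] w 0.155
shift [-0.0005 -0.0004  0.0003] 0.001 rot [0.002 0.    0.001] 0.1
42.20523118972778
```

Gripped at about 13 mm. Turning clockwise, which is positive about tool z.

jog_arm([
  [0,0,0,0,0,0.1,-1],
  [0,0,0,0,0,0.2,-1],
  [0,0,0,0,0,0.3,-1],
  [0,0,0,0,0,0.4,-1],
  [0,0,0,0,0,0.5,-1],
])

```text
clock: 3.53
position: [0.5273, -0.1355, 0.1034]
ee_rot: [0.94, 0.16, 0.302, 0.007]
ft_force: [-1.6, -2.7, 2.3]
grip_width: 0.155
grasp_force: 41.0
```

jog_arm([
  [0,0,0,0,0,0.1,-1],
  [0,0,0,0,0,0.2,-1],
  [0,0,0,0,0,0.3,-1],
  [0,0,0,0,0,0.4,-1],
  [0,0,0,0,0,0.5,-1],
])

```text
clock: 3.95
position: [0.5273, -0.1367, 0.1034]
ee_rot: [0.95, -0.078, 0.294, -0.067]
ft_force: [1.0, -5.9, -2.9]
grip_width: 0.157
grasp_force: 40.4
```

jog_arm([
  [0,0,0,0,0,0.03,-1],
  [0,0,0,0,0,0.06,-1],
  [0,0,0,0,0,0.09,-1],
  [0,0,0,0,0,0.09,-1],
  [0,0,0,0,0,0.09,-1],
])

```text
clock: 4.37
position: [0.5273, -0.1369, 0.1034]
ee_rot: [0.946, -0.119, 0.291, -0.08]
ft_force: [2.2, -6.8, -2.8]
grip_width: 0.152
grasp_force: 40.4
```

```bash
python3 -c "
from plan import *
where(); go(1,-70,33,-0.4);print(get_obs()['grasp_force'])"
```

```text
grasp at panel mm [  1.9 -72.4  33.4] ang -0.401 z.N [ 0.003 -0.006 -1.   ]
clock 4.37 q [ 0.65  0.08 -0.33  2.26 -0.79  0.34 -0.81] F [ 2.2 -6.8 -2.8] w 0.152
shift [-0.0018 -0.0019  0.0004] 0.003 rot [ 0.005 -0.005 -0.001] 0.4
40.35422623157501
```

jog_arm([
  [0,0,0,0,0,0,-0.5],
  [0,0,0,0,0,0,0.3],
  [0,0,0,0,0,0,1],
  [0,0,0,0,0,0,1],
  [0,0,0,0,0,0,1],
])

```text
clock: 4.78
position: [0.5271, -0.1346, 0.103]
ee_rot: [0.946, -0.117, 0.29, -0.081]
ft_force: [0.0, -0.6, -0.4]
grip_width: 0.806
grasp_force: 0.0
```

jog_arm([
  [0,0,-0.01,0,0,0,1],
  [0,0,-0.03,0,0,0,1],
  [0,0,-0.06,0,0,0,1],
  [0,0,-0.09,0,0,0,1],
  [0,0,-0.12,0,0,0,1],
])

```text
clock: 5.2
position: [0.4579, -0.1447, 0.202]
ee_rot: [0.946, -0.117, 0.29, -0.081]
ft_force: [1.3, -1.2, 0.3]
grip_width: 1.0
grasp_force: 0.0
```

```bash
cat > look.py <<'E'
import sys; from plan import *; from workcell import optics
def look(i):
    for n in("side","top"):
        c=optics.camera(n); np.savez(n+i+".npz",**c)
        vv,uu=np.mgrid[0:384,0:512]; W=world(c,np.c_[uu.ravel(),vv.ravel()]).reshape(384,512,3)
        L=(W-O)@B; H,Sa,V=[hsv(c)[...,k].astype(int) for k in range(3)]; q=L*1000
        near=np.hypot(q[...,0],q[...,1]+70)<55
        bt=near&(abs(H-112)<12)&(Sa>120)&(q[...,2]>39)&(q[...,2]<50)
        if bt.sum()>5: print(n,"bartop",bt.sum(),cv2.minAreaRect(q[bt][:,:2].astype(np.float32)))
        wp=near&(Sa<90)&(V>110)&(q[...,2]>5)&(q[...,2]<50)&(np.hypot(q[...,0],q[...,1]+70)<38)
        k,l,st,_=cv2.connectedComponentsWithStats(wp.astype(np.uint8))
        for j in range(1,k):
            m=q[l==j].mean(0);print(" white",st[j],m.round(1),np.arctan2(m[1]+70,m[0]-1).round(3))
        rd=near&((H<4)|(H>176))&(Sa>140)&(q[...,2]<10)
        if rd.any():
            v,u=np.nonzero(rd); o,d=ray(c,np.c_[u,v].mean(0)); t=((O+.003*N-o)@N)/(d@N)
            m=(B.T@(o+d[0]*t[0]-O))*1000; print(" red",rd.sum(),m.round(1),np.arctan2(m[1]+70,m[0]-1).round(3))
        og=(H>=4)&(H<18)&(Sa>150)&(q[...,1]>-20)&(q[...,1]<165)&(abs(q[...,0])<22)&(q[...,2]>40)&(q[...,2]<66)
        print(" fin y hist",np.histogram(q[og][:,1],np.arange(-20,166,3)))if 0 else None
        f=q[og&(q[...,2]>58)]; 
        if len(f): print(" fintop y pct",np.percentile(f[:,1],[5,25,50,75,95]).round(1),"u",np.percentile(f[:,0],[2,98]).round(1),len(f))
look(sys.argv[1])
a=[cv2.resize(load(n+sys.argv[1])["color"][b[0]:b[0]+110,b[1]:b[1]+130],None,fx=3,fy=3,interpolation=cv2.INTER_CUBIC) for n,b in(("side",(140,255)),("top",(185,225)))]
cv2.imwrite(f"pics/l{sys.argv[1]}.png",np.hstack(a)[:,:,::-1])
where()
E
python3 look.py 2
```

```text
side bartop 60 ((-0.42340850830078125, -71.70343780517578), (17.346878051757812, 46.298484802246094), 69.6679458618164)
 white [332 160   5   7  15] [ 13.2 -76.5  44. ] -0.489
 white [322 163   2   2   4] [ 28.7 -81.1  10.5] -0.38
 red 11 [ 38.2 -85.2   3. ] -0.388
 fintop y pct [ 12.6 132.6 137.1 140.9 143.1] u [-19.3  21.3] 113
top bartop 59 ((0.15623855590820312, -72.05065155029297), (13.801864624023438, 43.50895309448242), 66.81473541259766)
 white [316 220   2   2   2] [ 28.  -83.4   9. ] -0.46
 white [317 230   3   6   6] [ 13.2 -76.5  45.4] -0.488
 red 13 [ 36.8 -85.8   3. ] -0.415
 fintop y pct [ 12.   84.6 134.9 138.9 142.1] u [-19.4  20.4] 91
grasp at panel mm [  3.8 -71.5 156.5] ang -0.398 z.N [ 0.006 -0.007 -1.   ]
```

View pics/l2.png

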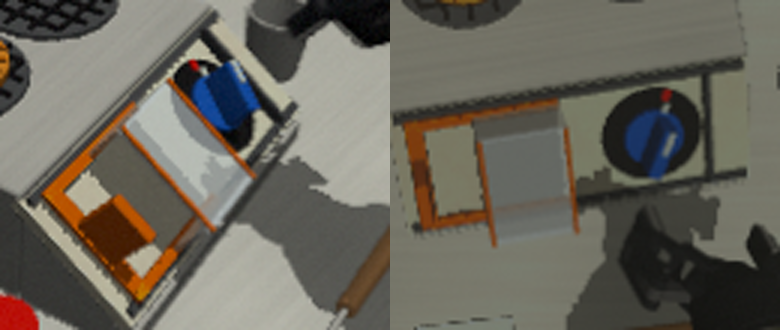

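The pointer's white tip lines up with the red mark (top half (665,108) against (667,95)). Measured angles are about -0.38 to -0.40 for both, so the knob is set. The fin is centred at y ≈ 137.5 mm in panel axes. I'll move over it with the fingers half open, to clear the tunnel.

```bash
python3 -c "
from plan import *
go(0.5,137.5,160,0)"
```

```text
clock 5.3 q [ 0.72 -0.24 -0.27  2.29 -0.67  0.65 -0.92] F [1.5 0.2 0.5] w 1.0
shift [-0.084  -0.1913 -0.005 ] 0.209 rot [ 0.006 -0.008 -0.398] 22.8
```

jog_arm([
  [-0.012,-0.028,-0.005,0,0,-0.06,0.5],
  [-0.024,-0.056,-0.005,0,0,-0.12,0],
  [-0.036,-0.084,-0.005,0,0,-0.18,0],
  [-0.048,-0.112,-0.005,0.003,-0.004,-0.24,0],
  [-0.06,-0.14,-0.005,0.004,-0.006,-0.3,0],
])

```text
clock: 5.72
position: [0.4319, 0.0065, 0.2039]
ee_rot: [0.954, 0.028, 0.296, -0.039]
ft_force: [0.7, 1.0, -0.4]
grip_width: 0.502
grasp_force: 0.0
```

```bash
python3 -c "
from plan import *
where();go(0.5,137.5,150,0)"
```

```text
grasp at panel mm [  0.2  83.9 157.3] ang -0.096 z.N [-0.004  0.003 -1.   ]
clock 5.72 q [ 0.61 -0.48 -0.55  2.42 -0.64  0.62 -1.04] F [ 0.7  1.  -0.4] w 0.502
shift [-0.0048 -0.0534  0.0074] 0.054 rot [-0.003  0.004 -0.096] 5.5
```

Joints 2 and 4 are near their limits here, so I'll descend first, which extends the arm, and then go across.

jog_arm([
  [0,0,0.015,0,0,0,0],
  [0,0,0.03,0,0,0,0],
  [0,0,0.045,0,0,0,0],
  [0,0,0.05,0,0,0,0],
  [0,0,0.05,0,0,0,0],
])

```text
clock: 6.13
position: [0.4602, 0.01, 0.1621]
ee_rot: [0.954, 0.026, 0.295, -0.04]
ft_force: [-0.5, -0.2, -0.9]
grip_width: 0.498
grasp_force: 0.0
```

```bash
python3 -c "
from plan import *
where();go(0.5,137.5,95,0)"
```

```text
grasp at panel mm [ -0.4  83.  106.7] ang -0.1 z.N [-0.006  0.005 -1.   ]
clock 6.13 q [ 0.66 -0.32 -0.65  2.41 -0.65  0.45 -1.03] F [-0.5 -0.2 -0.9] w 0.498
shift [-0.0044 -0.0543  0.0119] 0.056 rot [-0.004  0.006 -0.1  ] 5.7
```

jog_arm([
  [-0.001,-0.013,0.003,0,0,-0.025,0],
  [-0.002,-0.027,0.006,0,0.003,-0.05,0],
  [-0.003,-0.04,0.009,0,0.005,-0.075,0],
  [-0.004,-0.054,0.012,-0.004,0.006,-0.1,0],
  [-0.004,-0.054,0.012,-0.004,0.006,-0.1,0],
])

```text
clock: 6.55
position: [0.4599, 0.066, 0.1548]
ee_rot: [0.95, 0.075, 0.301, -0.022]
ft_force: [-0.1, 1.3, -0.5]
grip_width: 0.503
grasp_force: 0.0
```

```bash
python3 -c "
from plan import *
where();go(0.5,137.5,48,0)"
```

```text
grasp at panel mm [  2.2 138.4  95.9] ang 0.004 z.N [ 0.003 -0.001 -1.   ]
clock 6.55 q [ 0.74 -0.36 -0.89  2.41 -0.66  0.41 -1.08] F [-0.1  1.3 -0.5] w 0.503
shift [-0.0018  0.0008  0.0479] 0.048 rot [ 0.001 -0.003  0.004] 0.3
```

jog_arm([
  [-0.001,0,0.012,0,0,0,0],
  [-0.002,0,0.024,0,0,0,0],
  [-0.002,0.001,0.036,0,0,0,0],
  [-0.002,0.001,0.046,0,0,0,0],
  [-0.002,0.001,0.046,0,0,0,0],
])

```text
clock: 6.97
position: [0.4849, 0.0663, 0.1151]
ee_rot: [0.951, 0.072, 0.301, -0.023]
ft_force: [0.3, -0.0, -0.4]
grip_width: 0.501
grasp_force: 0.0
```

```bash
python3 -c "
from plan import *
go(0.5,137.5,48,0)"; python3 look.py 3
```

```text
clock 6.97 q [ 0.94 -0.17 -1.12  2.39 -0.5   0.24 -1.19] F [ 0.3 -0.  -0.4] w 0.501
shift [ 0.0008 -0.0026  0.0012] 0.003 rot [ 0.001 -0.001 -0.001] 0.1
side bartop 12 ((16.713939666748047, -72.34119415283203), (4.869444370269775, 14.194192886352539), 69.20418548583984)
 white [332 160   3   4   9] [ 17.  -77.9  44.3] -0.457
 white [322 162   2   3   5] [ 29.3 -82.3   9.8] -0.411
 red 11 [ 38.2 -85.2   3. ] -0.388
 fintop y pct [ 83.9 134.5 138.3 142.  143.5] u [ 9.4 21.4] 31
top bartop 60 ((0.9979228973388672, -71.89733123779297), (13.882332801818848, 44.51844787597656), 65.65770721435547)
 white [317 230   3   6   6] [ 13.  -76.5  45.1] -0.497
 red 13 [ 36.8 -85.8   3. ] -0.415
 fintop y pct [ 12.2 132.  135.5 139.4 142.3] u [-17.7  20.4] 79
grasp at panel mm [ -0.2 134.7  50. ] ang -0.001 z.N [ 0.002 -0.002 -1.   ]
```

View pics/l3.png

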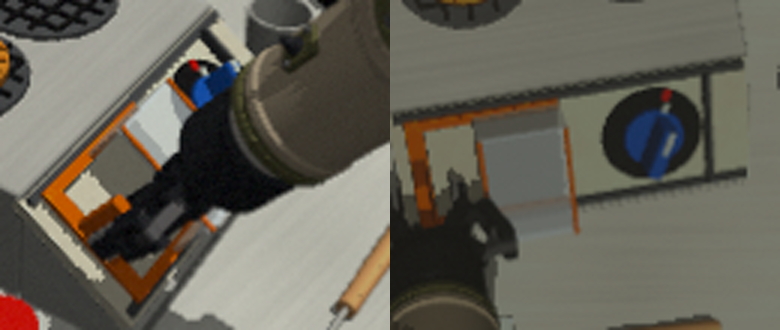

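The fingers straddle the fin (side half (105,220)), and the pointer still meets the red mark. I'll make a small correction and close.

jog_arm([
  [0.001,-0.0025,0.002,0,0,0,0],
  [0.001,-0.0025,0.002,0,0,0,-0.5],
  [0.001,-0.0025,0.002,0,0,0,-1],
  [0.001,-0.0025,0.002,0,0,0,-1],
  [0.001,-0.0025,0.002,0,0,0,-1],
])

```text
clock: 7.48
position: [0.4864, 0.0694, 0.115]
ee_rot: [0.951, 0.073, 0.301, -0.022]
ft_force: [-8.7, -1.0, 10.3]
grip_width: 0.131
grasp_force: 43.8
```

jog_arm([
  [0,0,0,0,0,0,-1],
  [0,0,0,0,0,0,-1],
  [0,0,0,0,0,0,-1],
])

```text
clock: 7.73
position: [0.4864, 0.0693, 0.115]
ee_rot: [0.951, 0.073, 0.301, -0.022]
ft_force: [-9.9, -1.6, 11.2]
grip_width: 0.133
grasp_force: 44.0
```

```bash
python3 -c "
from plan import *
where();go(0.5,19,48,0)"
```

```text
grasp at panel mm [  1.3 137.6  48.1] ang 0.001 z.N [ 0.003 -0.002 -1.   ]
clock 7.73 q [ 0.96 -0.17 -1.15  2.39 -0.49  0.23 -1.21] F [-9.9 -1.6 11.2] w 0.133
shift [-0.0008  0.1187  0.0004] 0.119 rot [ 0.002 -0.003  0.001] 0.2
```

jog_arm([
  [0,0.01,0,0,0,0,-1],
  [0,0.02,0,0,0,0,-1],
  [0,0.03,0,0,0,0,-1],
  [0,0.04,0,0,0,0,-1],
  [0,0.05,0,0,0,0,-1],
])

```text
clock: 8.15
position: [0.4939, 0.02, 0.1151]
ee_rot: [0.951, 0.073, 0.301, -0.022]
ft_force: [-7.9, 0.7, 9.9]
grip_width: 0.13
grasp_force: 43.8
```

```bash
python3 -c "
from plan import *
where();go(0.5,19,48,0)"
```

```text
grasp at panel mm [ 1.2 87.8 48.2] ang 0.001 z.N [ 0.003 -0.001 -1.   ]
clock 8.15 q [ 0.88 -0.12 -0.94  2.38 -0.56  0.25 -1.  ] F [-7.9  0.7  9.9] w 0.13
shift [-0.0008  0.0688  0.0002] 0.069 rot [ 0.001 -0.003  0.001] 0.2
```

jog_arm([
  [0,0.01,0,0,0,0,-1],
  [0,0.02,0,0,0,0,-1],
  [0,0.03,0,0,0,0,-1],
  [0,0.04,0,0,0,0,-1],
  [0,0.05,0,0,0,0,-1],
])

```text
clock: 8.57
position: [0.5015, -0.0293, 0.1151]
ee_rot: [0.951, 0.073, 0.301, -0.022]
ft_force: [-5.7, 2.0, 6.4]
grip_width: 0.131
grasp_force: 43.2
```

jog_arm([
  [0,0.004,0,0,0,0,-1],
  [0,0.008,0,0,0,0,-1],
  [0,0.012,0,0,0,0,-1],
  [0,0.016,0,0,0,0,-1],
  [0,0.018,0,0,0,0,-1],
])

```text
clock: 8.98
position: [0.5042, -0.0471, 0.1151]
ee_rot: [0.951, 0.073, 0.301, -0.022]
ft_force: [-6.2, 1.0, 8.0]
grip_width: 0.131
grasp_force: 43.1
```

```bash
python3 -c "
from plan import *
where();go(0.5,19,48,0)"
```

```text
grasp at panel mm [ 1.2 19.8 48.2] ang 0.001 z.N [ 0.003 -0.001 -1.   ]
clock 8.98 q [ 0.88 -0.05 -0.77  2.35 -0.68  0.29 -0.7 ] F [-6.2  1.   8. ] w 0.131
shift [-0.0007  0.0008  0.0002] 0.001 rot [ 0.001 -0.003  0.001] 0.2
```

Now press gently onto the stop and watch the force.

jog_arm([
  [0,0.001,0,0,0,0,-1],
  [0,0.002,0,0,0,0,-1],
  [0,0.003,0,0,0,0,-1],
  [0,0.003,0,0,0,0,-1],
])

```text
clock: 9.32
position: [0.5046, -0.0495, 0.1151]
ee_rot: [0.951, 0.073, 0.301, -0.023]
ft_force: [-7.8, 2.0, 8.2]
grip_width: 0.134
grasp_force: 43.4
```

```bash
python3 -c "
from plan import *
where();go(0.5,19,48,0)"
```

```text
grasp at panel mm [ 1.2 17.4 48.2] ang 0.001 z.N [ 0.002 -0.001 -1.   ]
clock 9.32 q [ 0.89 -0.04 -0.76  2.35 -0.69  0.29 -0.69] F [-7.8  2.   8.2] w 0.134
shift [-0.0007 -0.0016  0.0002] 0.002 rot [ 0.001 -0.002  0.001] 0.2
```

Still no stop.

jog_arm([
  [0,0.001,0,0,0,0,-1],
  [0,0.002,0,0,0,0,-1],
  [0,0.003,0,0,0,0,-1],
  [0,0.004,0,0,0,0,-1],
  [0,0.004,0,0,0,0,-1],
])

```text
clock: 9.73
position: [0.5047, -0.0497, 0.1149]
ee_rot: [0.951, 0.076, 0.3, -0.025]
ft_force: [-22.4, 18.0, 26.2]
grip_width: 0.133
grasp_force: 46.7
```

```bash
python3 -c "
from plan import *
where();go(0.5,19,48,0)"
```

```text
grasp at panel mm [ 1.2 17.3 48. ] ang 0.005 z.N [ 0.     0.005 -1.   ]
clock 9.73 q [ 0.89 -0.04 -0.76  2.34 -0.69  0.3  -0.68] F [-22.4  18.   26.2] w 0.133
shift [-0.0006 -0.0018  0.    ] 0.002 rot [-0.005 -0.     0.005] 0.4
```

It's on the stop: 18 N and no further motion. I'll ease off, release half open, and back away.

jog_arm([
  [0,-0.002,0,0,0,0,-1],
  [0,-0.003,0,0,0,0,-1],
  [0,-0.003,0,0,0,0,-0.6],
  [0,-0.003,0,0,0,0,-0.3],
  [0,-0.003,0,0,0,0,0],
])

```text
clock: 10.15
position: [0.505, -0.051, 0.115]
ee_rot: [0.95, 0.073, 0.301, -0.022]
ft_force: [-0.5, 0.5, -0.7]
grip_width: 0.471
grasp_force: 0.0
```

jog_arm([
  [0,0,0,0,0,0,0],
  [0,0,0,0,0,0,0],
  [0,0,-0.015,0,0,0,0],
  [0,0,-0.035,0,0,0,0],
  [0,0,-0.06,0,0,0,0],
])

```text
clock: 10.57
position: [0.4702, -0.0555, 0.1637]
ee_rot: [0.951, 0.073, 0.301, -0.023]
ft_force: [-0.3, -0.1, -0.7]
grip_width: 0.504
grasp_force: 0.0
```

jog_arm([
  [0,0,-0.015,0,0,0,0],
  [0,0,-0.03,0,0,0,0],
  [0,0,-0.04,0,0,0,0],
  [0,0,-0.04,0,0,0,0],
])

```text
clock: 10.9
position: [0.4481, -0.0602, 0.1983]
ee_rot: [0.95, 0.073, 0.302, -0.021]
ft_force: [-0.0, -0.1, 1.0]
grip_width: 0.494
grasp_force: 0.0
```

```bash
python3 look.py 4; python3 -c "
from plan import *
go(0.5,19,150,0)"
```

```text
red 11 [ 36.8 -80.5   3. ] -0.285
 fintop y pct [15.  17.1 20.4 22.8 24.4] u [-19.5  19.7] 68
 fintop y pct [14.  16.2 18.5 21.  23.2] u [-20.3  18.5] 59
grasp at panel mm [  1.1  15.9 147.9] ang 0.001 z.N [ 0.003 -0.003 -1.   ]
clock 11.0 q [ 0.91 -0.39 -0.62  2.37 -0.81  0.65 -0.61] F [ 0.1  0.9 -0.1] w 0.5
shift [-0.0006 -0.0031 -0.0021] 0.004 rot [ 0.003 -0.003  0.001] 0.2
```

View pics/l4.png

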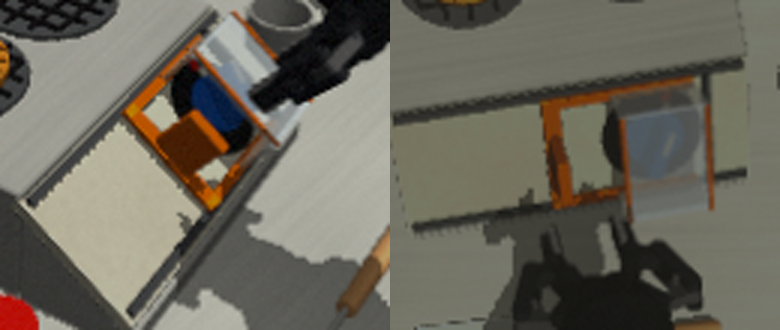

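The guard is home against its stop, with the fin at y ≈ 19 mm and the tunnel over the knob. The gripper is clear, and the cup and jar are where they were. Handing in.

```bash
python3 -c "
from workcell import workorder
print(workorder.hand_in())"
```

```text
the job is handed in; nothing more can be done
None
```

The knob was turned to the red mark (to within about 0.03 rad by the cameras) and let go, the guard was slid home onto its stop, nothing around it was touched as far as the pictures show, and the job was handed in at about 11 s; no verdict came back.

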